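# Run the good clamp knob home, back off the cross-threaded one

### The arm

A 6-joint arm with a two-finger parallel gripper is mounted at the origin on the work surface. World frame = base frame: x ahead of the robot, y to its left, z up, the work surface at z = 0. Lengths are in m, angles in degrees, forces in N, time in s.
With the tool pointing down it reaches from about 0.35 to 0.875 m from the base axis. Payload 4.2 kg.
Tool frame: the origin (TCP) lies midway between the tips of the shut fingers; the grasp point (between the pads) lies 19 mm behind it; z points along the fingers, y is the line along which they close (so a half turn about z gives the same grasp; the last joint's range is limited). The gripper opens to 87 mm and grips with 3 to 60 N. Pads are 19 mm wide; open, the fingers measure 117 mm over their backs; the gripper's body (75 mm by 190 mm) begins 51 mm behind the grasp point.
Start: joints at [-51.876, 22.042, 0.453, 0, -68.411, -14.817], TCP at [0.247, -0.574, 0.223] pointing down, gripper open.
Joint ranges: [-179.83, 179.83], [-69.29, 118.12], [-61.27, 80.66], [-181.25, 117.63], [-171.15, -9.14], [-177.46, 177.46]. Speed limits (degrees/s): [159.86, 159.86, 180, 180, 180, 180].

### API

Orientations are given as [roll, pitch, yaw] about the fixed x, y, z axes, in that order (R = Rz(yaw) Ry(pitch) Rx(roll)).
In Python, from workcell import env gives the robot as it stands. The module is installed in compiled form; this text tells all that it offers. Calls block until the motion is done:
- env.goto(position, orientation): joint-space move of the TCP to a pose.
- env.move_straight(position, rotation=None, rate=0.15, force_limit=None): straight line of the TCP; rotation=None keeps the orientation; rate is the mean speed in m/s. With force_limit (N) it stops when the force on the tool has changed by that much, and returns True; else False.
- env.set_joints(angles): joint-space move.
- env.gripper_to(opening, grasp_force=None): opening from 0.0 (shut) to 1.0 (fully open); grasp_force is the grip in N (None keeps the last); returns when the fingers have stopped.
- env.dwell(seconds).
- env.inverse_kinematics(position, orientation): joint angles nearest the present ones, or None.
- env.read_state(): the state.
- env.grab_frame(name): name is "side" or "top" or "wrist"; returns a dict with "image" (420x560x3 uint8, blue, green, red), "fx", "fy", "cx", "cy" (pixels), "position" and "orientation" of the camera in the world. Camera axes: x right, y up, looking along -z (the intrinsics and any distortion apply to the point x, -y, -z); pixel columns grow to the right and rows downward; lengths in m; the calibration is good to about 2 mm. A picture is of the moment at which its call begins. There is no depth.
A pose or a line that the arm cannot do raises env.Unreachable and nothing moves.
- env.close_job(): hands the job in; it is judged then, once.
Trained networks look in a picture, given as the dict that the camera call returned (one of the last four; its "shot" number tells which), for a name from the list of things; names that differ only in an ending like _2 or _b are one class to them, and where a whole thing is asked for, a point or a joint stands for the part that bears it (a point fixed in the world has none). Each returns a list of dicts, best first, with "score" (0 to 1); they miss things now and then, are a little off and sometimes report something else, mostly with a low value. They report only what shows in the picture. A call takes as long as a camera call.
- env.search_frame(picture, thing): "xyz" ([x, y, z] in m, in world coordinates, good to about 4 mm: the middle of the surface that is visible of it).
- env.trace(picture, thing): "mask" (420x560 bool, what is visible of it).
The state is a dict: "clock": time; "joint_positions": joint angles; "qvel": joint speeds; "joint_torque": joint torques, N m; "position": TCP position; "tool_rot": TCP orientation; "force": force on the tool from outside, world axes, zero at the start; "wrist_torque": the same for the moment, N m; "opening": opening from 0.0 (shut) to 1.0 (fully open); "finger_force": force on a finger pad.
Only numpy, scipy, OpenCV 4.12 (cv2) and the standard library are available. Lean on these libraries where they do the work, as an engineer would, in place of code of your own. Each camera call takes 0.05 s, during which the arm holds its last target. There are 200 camera calls.

### The job

One of the two black hand knobs on the saw-blade clamp has started with its threads crossed. Start each knob gently clockwise by hand: the one that runs freely is screwed fully home onto the bar; the one that binds early must be felt to bind, not be forced, and be unscrewed right back to its stop. Leave everything else on the bench where it is.

Things in the scene. Friction and masses are not known exactly. Their poses are not given: they have to be found in the camera images.
- jig: Saw-blade clamp, fixed to the bench: steel base plate 170 x 280 x 20 mm, a toothed blade of 155 mm diameter lying on it, and across the top an aluminium bar 36 x 245 mm whose upper face is 47 mm above the bench. The bar runs along the jig's y axis. Origin: centre of the underside, z up.
- knob_left: Black hand knob at the bar's +y end, 100 mm from its middle: round skirt 38 mm in diameter, 8 mm tall, with an upright grip bar on it 52 mm long, 14 mm thick, 34 mm tall. Origin: centre of the underside; x along the grip bar, z up. It turns about z and sinks 2.5 mm per rad clockwise: underside 53 mm above the bench at joint 0, on the bar at 47 mm when home. It stays as left.
- knob_right: The same knob at the -y end of the bar, 200 mm from the other. Nothing tells by sight which of the two is crossed; it differs from start to start.
- grip_left (a point): Where to hold the left knob: on its axis, 32 mm above its underside and 24 mm above the top of its skirt, 10 mm below the top of the grip bar. Axes as the knob's.
- grip_right (a point): The same point on the right knob.
- screw_left (a joint): Turn of the left knob in rad, growing clockwise seen from above. 0 = unscrewed to its stop, grip bar along the jig's x axis; 2.4 = fully home, a solid stop. Starts at 0.25 to 0.5. A good thread runs with a steady drag of about 0.05 N m. A crossed one also does, until it begins to bind somewhere between 0.75 and 1.15 (see threads).
- screw_right (a joint): The same for the right knob.
- threads: Threaded inserts inside the jig, out of sight, one body for both screws; origin as the jig's. Where a crossed thread binds, the torque rises by about 1 N m per rad, solid some 0.5 rad later; it springs back when eased and unscrews freely to 0. Over 0.4 N m strips it; 0.1 to 0.2 N m is enough to feel it.
- oil_bottle: Bystander: grey plastic bottle, 60 mm diameter, 150 mm tall, loose. Origin: centre of its underside.
- flange: Bystander: steel flange ring, 80 mm diameter, 14 mm thick, lying flat, loose. Origin: centre of its underside.
- spanner: Bystander: spanner 170 mm long lying flat, loose. Origin: under its middle.
- tin: Bystander: open tin box 110 x 80 x 35 mm, loose. Origin: centre of its underside.
- stem_left: The left knob's threaded steel stem, 12 mm in diameter, mostly hidden inside knob and jig. It turns with the knob but does not sink with it. Origin: on the knob's axis at the level of the bar's upper face.
- stem_right: The same for the right knob.

How it is judged (in metres and radians):
On the way:
1. the crossed knob has been turned far enough to feel it bind (at least about 0.05 N m on its thread) (contact force between any of stem_left, stem_right and threads above 1.2 N), for 0.05 s.
At the end, for the whole second after the job is handed in: The good knob is home (turned past 2.25 of its 2.4 rad), the crossed one is unscrewed to its stop (within 0.15 rad), both at rest and let go (((value of joint screw_left above 2.25 rad and value of joint screw_right below 0.15 rad) or (value of joint screw_right above 2.25 rad and value of joint screw_left below 0.15 rad)) and velocity of joint screw_left between -0.05 and 0.05 rad/s and velocity of joint screw_right between -0.05 and 0.05 rad/s); the robot touches nothing.
It fails at once if a crossed thread is forced (more than about 0.45 N m, 10 N at the thread) (contact force between any of stem_left, stem_right and threads above 10 N).
It fails at once if a bystander is pushed more than 30 mm (distance of any of oil_bottle, flange, spanner, tin from where it was at the start of the episode above 0.03 m).
It also fails if it takes over 67 s, if anything falls off the work surface, if the arm or the gripper's body presses on something with over 40 N, if the wrist force passes 120 N, or if a joint passes its speed limit or range.

## Working session

There is one attempt and no reset: what is moved stays moved. The work goes in short steps, each a Python script; the robot and the scene stay as the last script left them, time stands still between calls to the robot, and variables do not carry over. Pictures are saved under pics/ and viewed, at most 10 in all, crops included, and the job is handed in when it is done.

```bash
mkdir -p pics; python3 - <<'E'
from workcell import env
import cv2,numpy as np
s=env.read_state();print({k:np.round(v,3).tolist() for k,v in s.items()})
for n in("top","side"):
    p=env.grab_frame(n);cv2.imwrite(f"pics/{n}1.png",p["image"])
    print(n,p["fx"],p["cx"],p["cy"],p["position"],p["orientation"],[k for k in p])
    for t in("knob_left","knob_right","jig","oil_bottle","flange","spanner","tin"):
        print(t,[(np.round(d["xyz"],3).tolist(),round(float(d["score"]),2)) for d in env.search_frame(p,t)][:3])
E
```

```text
{'clock': 0.0, 'joint_positions': [-51.875, 22.091, 0.382, -0.029, -68.411, -14.816], 'qvel': [-0.088, -0.038, -0.007, -0.13, 0.047, 0.04], 'joint_torque': [0.001, -39.066, 18.741, 4.22, 0.011, -0.0], 'position': [0.247, -0.573, 0.221], 'tool_rot': [179.877, -0.005, -156.702], 'force': [0.279, 0.29, 0.149], 'wrist_torque': [-0.022, 0.0, 0.018], 'finger_force': 0.0, 'opening': 1.001}
top 398.07440448100954 280.28893417982664 210.0495028122689 [ 0.38623158 -0.02540211  1.11269863] [ 11.57194048  -0.20160531 -80.02611363] ['image', 'fx', 'fy', 'cx', 'cy', 'position', 'orientation', 'shot']
knob_left [([0.523, 0.023, 0.092], 0.46)]
knob_right [([0.594, -0.16, 0.094], 0.66)]
jig [([0.559, -0.065, 0.017], 0.57)]
oil_bottle [([0.405, 0.365, 0.098], 0.74), ([0.766, 0.034, 0.005], 0.7)]
flange [([0.509, -0.412, 0.012], 0.96)]
spanner [([0.766, 0.034, 0.007], 0.96)]
tin [([0.671, 0.397, 0.005], 0.73)]
side 385.1991573282233 285.51027478315905 203.94928426225843 [0.36067337 0.76307747 0.84346138] [  46.58449049   -0.38250227 -161.3794413 ] ['image', 'fx', 'fy', 'cx', 'cy', 'position', 'orientation', 'shot']
knob_left [([0.525, 0.035, 0.078], 0.73)]
knob_right [([0.596, -0.157, 0.076], 0.51)]
jig [([0.555, -0.04, 0.022], 0.84), ([0.593, -0.153, 0.08], 0.53)]
oil_bottle [([0.405, 0.39, 0.096], 0.91)]
flange [([0.506, -0.402, 0.018], 0.52)]
spanner [([0.767, 0.04, 0.004], 0.72)]
tin [([0.671, 0.396, 0.002], 0.85)]
```

View pics/top1.png

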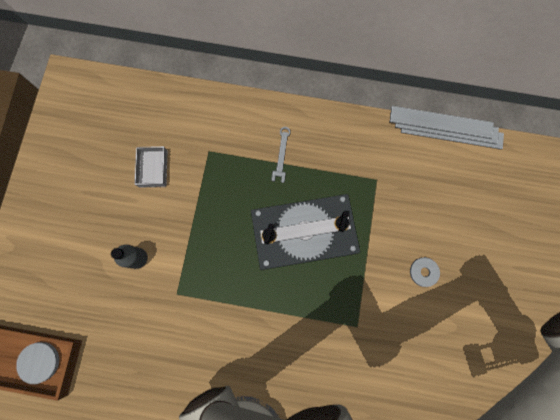

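```bash
cat > h.py <<'E'
from workcell import env
import cv2,numpy as np
from scipy.spatial.transform import Rotation as R
def ray(p,u,v):
    d=R.from_euler('xyz',p["orientation"],degrees=True).as_matrix()@np.array([(u-p["cx"])/p["fx"],-(v-p["cy"])/p["fy"],-1])
    return np.array(p["position"]),d
def onplane(p,u,v,z):
    o,d=ray(p,u,v);return o+d*(z-o[2])/d[2]
def proj(p,X):
    c=R.from_euler('xyz',p["orientation"],degrees=True).as_matrix().T@(np.array(X)-p["position"])
    return p["cx"]+p["fx"]*c[0]/-c[2], p["cy"]-p["fy"]*c[1]/-c[2]
E
python3 - <<'E'
from h import *
p=env.grab_frame("top")
for t in("knob_left","knob_right"):
    for r in env.trace(p,t)[:2]:
        m=r["mask"].astype(np.uint8);ys,xs=np.nonzero(m)
        print(t,r["score"],m.sum(),xs.min(),xs.max(),ys.min(),ys.max(),cv2.minAreaRect(np.c_[xs,ys].astype(np.float32)))
im=p["image"]
a=onplane(p,280,210,0);print(a)
for c in ([.525,.028,.08],[.595,-.158,.08]): print(proj(p,c))
u,v=np.mean([proj(p,c) for c in ([.525,.028,.08],[.595,-.158,.08])],0).astype(int)
cv2.imwrite("pics/crop1.png",cv2.resize(im[max(0,v-75):v+75,u-100:u+100],None,fx=4,fy=4,interpolation=cv2.INTER_CUBIC));print(u-100,v-75)
E
```

```text
knob_left 0.72 199 262 275 224 244 ((268.5377197265625, 234.13204956054688), (18.6810359954834, 13.59869384765625), 74.05460357666016)
knob_left 0.66 190 336 349 212 232 ((343.6600036621094, 221.6199951171875), (12.600001335144043, 19.399999618530273), 36.869895935058594)
knob_right 0.77 195 336 349 211 231 ((343.4941101074219, 221.42352294921875), (13.015828132629395, 18.872949600219727), 40.60129928588867)
knob_right 0.41 6115 251 359 195 270 ((305.0675964355469, 231.9053955078125), (61.32081985473633, 101.76296997070312), 80.53767395019531)
[0.61130277 0.01103999 0.        ]
(np.float64(267.97658870525197), np.float64(234.59528467411195))
(np.float64(342.1938428297644), np.float64(220.80446892608504))
205 152
```

View pics/crop1.png

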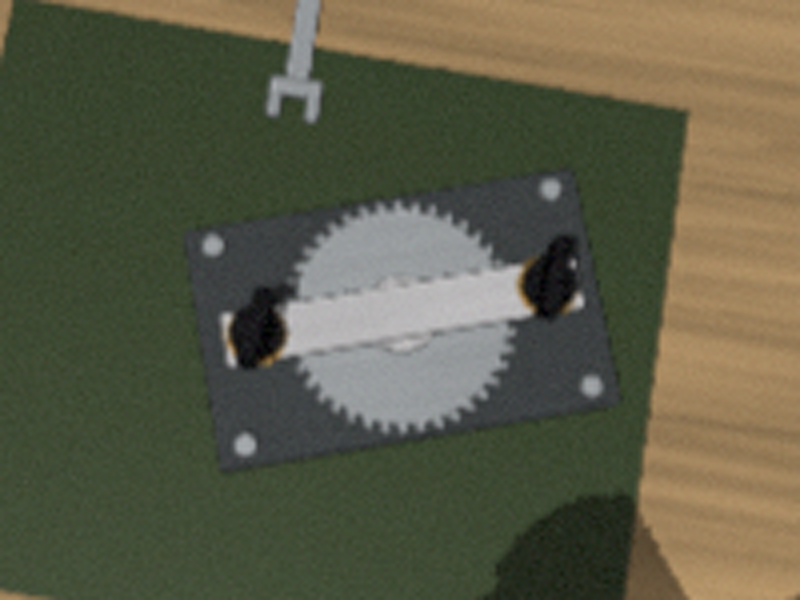

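The top view shows the jig in the middle of the mat, with the left knob at about (268,234), the right knob at (343,221), and both grip bars pointing roughly up in the picture. The spanner is behind the jig at (283,155), and the other bystanders are well clear. Next I'll look from the wrist camera and check the joint 6 range.

```bash
python3 - <<'E'
from h import *
for n,c in(("L",[.525,.029,.07]),("R",[.595,-.158,.07])):
    for y in(20,0,-60,-125,200,180,120,55):
        q=env.inverse_kinematics(c,[180,0,y]);print(n,y,None if q is None else np.round(q,0).tolist())
env.goto([.56,-.065,.36],[180,0,20])
p=env.grab_frame("wrist");cv2.imwrite("pics/w1.png",p["image"])
print(p["position"],p["orientation"],env.read_state()["clock"])
for t in("knob_left","knob_right","grip_left","grip_right"):
    print(t,[(np.round(d["xyz"],3).tolist(),round(float(d["score"]),2)) for d in env.search_frame(p,t)][:3])
E
```

```text
L 20 [21.0, 22.0, -25.0, 0.0, -43.0, 89.0]
L 0 [21.0, 22.0, -25.0, 0.0, -43.0, 69.0]
L -60 [21.0, 22.0, -25.0, 0.0, -43.0, 9.0]
L -125 [21.0, 22.0, -25.0, 0.0, -43.0, -56.0]
L 200 [21.0, 22.0, -25.0, -0.0, -43.0, -91.0]
L 180 [21.0, 22.0, -25.0, -0.0, -43.0, -111.0]
L 120 [21.0, 22.0, -25.0, 0.0, -43.0, -171.0]
L 55 [21.0, 22.0, -25.0, 0.0, -43.0, 124.0]
R 20 [0.0, 29.0, -12.0, 0.0, -49.0, 110.0]
R 0 [0.0, 29.0, -12.0, 0.0, -49.0, 90.0]
R -60 [0.0, 29.0, -12.0, 0.0, -49.0, 30.0]
R -125 [0.0, 29.0, -12.0, 0.0, -49.0, -35.0]
R 200 [0.0, 29.0, -12.0, -0.0, -49.0, -70.0]
R 180 [0.0, 29.0, -12.0, -0.0, -49.0, -90.0]
R 120 [0.0, 29.0, -12.0, -0.0, -49.0, -150.0]
R 55 [0.0, 29.0, -12.0, 0.0, -49.0, 145.0]
[ 0.62420168 -0.04316796  0.52215833] [-1.46822974e+01  5.79927549e-02 -7.00447965e+01] 3.1917
knob_left [([0.528, 0.024, 0.091], 0.97)]
knob_right [([0.594, -0.157, 0.092], 0.73)]
grip_left [([0.536, 0.024, 0.091], 0.95)]
grip_right [([0.595, -0.159, 0.089], 0.64), ([0.716, 0.032, 0.008], 0.6)]
```

View pics/w1.png

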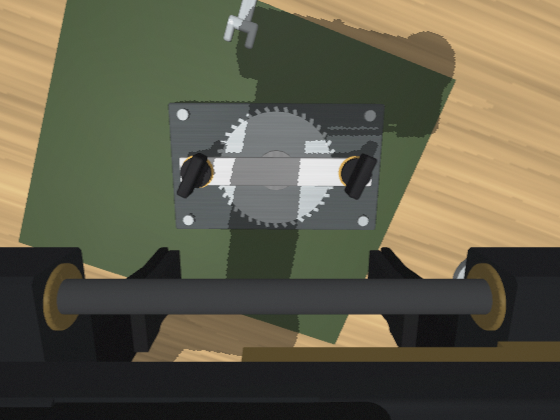

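The wrist view shows the left knob at about (194,175) and the right one at (360,174). Both grip bars lean clockwise, and the plate corners are near (169,103), (383,104), (378,228) and (176,229). I'll fit the jig to the corners and each knob model to its mask.

```bash
cat >> h.py <<'E'
from scipy.optimize import minimize,least_squares
def jigfit(p,uv):
    loc=np.array([[.085,.14],[.085,-.14],[-.085,-.14],[-.085,.14]])
    W=np.array([onplane(p,*c,.02)[:2] for c in uv])
    f=lambda s:(loc@R.from_euler('z',s[2]).as_matrix()[:2,:2].T+s[:2]-W).ravel()
    r=least_squares(f,[.56,-.065,.36]);return r.x,f(r.x).reshape(4,2)
def knobmask(p,x,y,yaw,z):
    a=np.linspace(0,2*np.pi,30)
    sk=[[.019*np.cos(t),.019*np.sin(t),h] for t in a for h in(0,.008)]
    br=[[sx*.026,sy*.007,h] for sx in(-1,1) for sy in(-1,1) for h in(.008,.042)]
    m=np.zeros((420*4,560*4),np.uint8);Rz=R.from_euler('z',yaw).as_matrix()
    for pts in(sk,br):
        uv=np.array([proj(p,Rz@np.array(q)+[x,y,z]) for q in pts])
        cv2.fillConvexPoly(m,cv2.convexHull(np.round((uv+.5)*4).astype(np.int32)),1)
    return cv2.resize(m.astype(np.float32),(560,420),interpolation=cv2.INTER_AREA)
def knobfit(p,mask,jyaw,x0,pos=None):
    M=mask.astype(np.float32)
    def c(s):
        xy=s[:2] if pos is None else pos
        q=s[-1]*10
        return np.abs(knobmask(p,*xy,jyaw-q,.053-.0025*q)-M).sum()/M.sum()
    best=None
    for q in([x0[2]] if len(x0)>2 else (.25,.4,.55)):
        s0=np.r_[x0[:2],q/10] if pos is None else np.array([q/10])
        S=np.vstack([s0]+[s0+d for d in np.eye(len(s0))*.006])
        S[-1,-1]=s0[-1]+.015
        r=minimize(c,s0,method='Nelder-Mead',options=dict(initial_simplex=S,maxfev=150))
        if best is None or r.fun<best.fun: best=r
    return np.r_[best.x[:-1],best.x[-1]*10],best.fun
E
python3 - <<'E'
from h import *
p=env.grab_frame("wrist")
j,res=jigfit(p,[(169,103),(383,104),(378,228),(176,229)]);print("jig",j,np.degrees(j[2]),(res*1e3).round(1).tolist())
for n,s in(("left",1),("right",-1)):
    c=j[:2]+s*.1*np.array([-np.sin(j[2]),np.cos(j[2])])
    t=env.trace(p,"knob_"+n)
    print(n,"from jig",c,[(r["score"],r["mask"].sum(),np.mean(np.nonzero(r["mask"]),1)) for r in t][:2])
    print(knobfit(p,t[0]["mask"],j[2],c),knobfit(p,t[0]["mask"],j[2],c,c))
E
```

```text
jig [ 0.56130032 -0.06886172  0.35135715] 20.131281776948967 [[-0.5, 2.0], [3.1, -2.1], [-2.0, 1.1], [-0.5, -0.9]]
left from jig [0.52688309 0.02502893] [(0.56, np.int64(969), array([174.06811146, 194.27347781]))]
(array([0.52734855, 0.02604589, 0.50275379]), np.float64(0.09868421405553818)) (array([0.47675781]), np.float64(0.12938596308231354))
right from jig [ 0.59571756 -0.16275237] [(0.68, np.int64(1049), array([174.47473785, 357.68636797]))]
(array([ 0.59475856, -0.16243957,  0.34314631]), np.float64(0.08454480767250061)) (array([0.34375]), np.float64(0.10325309634208679))
```

```bash
cat >> h.py <<'E'
JY=19.8
K={"left":np.array([.5273,.0256]),"right":np.array([.595,-.1624])}
def pose(xy,q,lift=0): return [*xy,.053-.0025*q+.0145+lift],[180,0,JY-np.degrees(q)]
def say(tag,q):
    s=env.read_state();print(tag,"t%.1f q%.3f yawq%.3f"%(s["clock"],q,np.radians((JY-s["tool_rot"][2]+90)%360-90)),"F",np.round(s["force"],1).tolist(),"M",np.round(s["wrist_torque"],3).tolist(),"j6 %.3f"%s["joint_torque"][5],"ff %.1f op %.3f"%(s["finger_force"],s["opening"]),"z %.4f"%s["position"][2]);return s
def grasp(xy,q,f=25):
    env.goto(*pose(xy,q,.08));env.gripper_to(.6)
    env.move_straight(pose(xy,q)[0],rate=.1,force_limit=8);say("down",q)
    env.gripper_to(0,f);return say("held",q)
E
python3 - <<'E'
from h import *
q=.49;grasp(K["left"],q)
for q in(.52,.56):
    P=pose(K["left"],q);env.move_straight(P[0],P[1]);say("turn",q)
E
```

```text
down t6.3 q0.490 yawq0.490 F [-0.2, 0.2, -0.1] M [-0.102, 0.131, 0.024] j6 -0.000 ff 0.0 op 0.596 z 0.0668
held t7.0 q0.490 yawq0.490 F [-0.7, 4.1, -0.0] M [1.282, 0.304, -0.009] j6 -0.006 ff 25.0 op 0.161 z 0.0664
turn t7.3 q0.520 yawq0.520 F [-0.5, 4.6, -0.3] M [1.491, 0.267, -0.056] j6 0.030 ff 25.0 op 0.160 z 0.0663
turn t7.5 q0.560 yawq0.560 F [-0.8, 5.5, 0.4] M [1.443, 0.292, -0.054] j6 0.023 ff 25.0 op 0.159 z 0.0662
```

```bash
cat >> h.py <<'E'
def feel(xy,q,q1,dq=.035,lim=.19,v=1,quiet=1):
    """turn clockwise in small steps until the torque passes lim; returns q, bound"""
    k=0
    while q<q1-1e-6:
        q=min(q+dq,q1);P=pose(xy,q);env.move_straight(P[0],P[1])
        m=abs(env.read_state()["wrist_torque"][2]);k+=1
        if k%quiet==0 or m>.1: s=say("feel",q)
        if m>lim: return q,True
    return q,False
E
python3 - <<'E'
from h import *
xy=K["left"]+[0,.0008]
print(feel(xy,.56,1.35,quiet=4))
E
```

```text
feel t8.5 q0.700 yawq0.699 F [1.0, 5.5, -1.3] M [1.435, -0.134, -0.045] j6 0.024 ff 25.0 op 0.158 z 0.0659
feel t9.5 q0.840 yawq0.839 F [0.2, 4.4, -0.8] M [1.464, -0.107, -0.0] j6 0.024 ff 25.0 op 0.158 z 0.0655
feel t10.5 q0.980 yawq0.979 F [-0.1, 5.6, -0.5] M [1.518, -0.087, -0.004] j6 -0.005 ff 25.0 op 0.160 z 0.0651
feel t11.5 q1.120 yawq1.118 F [1.1, 5.6, -0.8] M [1.551, -0.074, 0.101] j6 -0.139 ff 25.0 op 0.160 z 0.0648
feel t11.8 q1.155 yawq1.153 F [1.3, 5.4, -0.8] M [1.629, -0.124, 0.143] j6 -0.168 ff 25.0 op 0.156 z 0.0647
feel t12.0 q1.190 yawq1.188 F [0.1, 5.1, -0.5] M [1.619, -0.056, 0.201] j6 -0.197 ff 25.0 op 0.161 z 0.0646
(1.19, True)
```

The left knob binds from about 1.0 rad, so it is the crossed one. I'll unscrew it to its stop.

```bash
python3 - <<'E'
from h import *
xy=K["left"]+[0,.0008]
env.dwell(.1)
say("hold",1.19)
for q in [1.1,1,.85,.7,.55,.4,.3,.22,.15,.11,.07,.04,.02]:
    P=pose(xy,q);env.move_straight(P[0],P[1]);s=say("back",q)
    if q<.2 and s["wrist_torque"][2]<-.2: break
env.gripper_to(.6);env.dwell(.1);say("open",q)
env.move_straight(pose(xy,q,.09)[0])
env.goto([.56,-.065,.36],[180,0,20])
p=env.grab_frame("wrist");cv2.imwrite("pics/w2.png",p["image"]);t=env.trace(p,"knob_left")
print([(r["score"],r["mask"].sum(),np.mean(np.nonzero(r["mask"]),1)) for r in t][:2])
print(knobfit(p,t[0]["mask"],np.radians(JY),[*xy,.03]))
E
```

```text
hold t12.1 q1.190 yawq1.188 F [1.0, 5.9, -0.8] M [1.592, -0.116, 0.162] j6 -0.179 ff 25.0 op 0.158 z 0.0646
back t12.4 q1.100 yawq1.098 F [1.2, 5.7, 0.4] M [1.546, -0.075, 0.072] j6 -0.066 ff 25.0 op 0.154 z 0.0649
back t12.6 q1.000 yawq0.998 F [0.4, 5.4, -0.0] M [1.58, -0.117, 0.105] j6 -0.032 ff 25.0 op 0.161 z 0.0651
back t12.9 q0.850 yawq0.848 F [1.2, 5.3, -1.2] M [1.51, -0.097, 0.016] j6 0.002 ff 25.0 op 0.158 z 0.0655
back t13.2 q0.700 yawq0.698 F [0.5, 5.1, -0.5] M [1.441, -0.13, -0.021] j6 0.002 ff 25.0 op 0.160 z 0.0658
back t13.5 q0.550 yawq0.548 F [0.4, 5.4, 0.1] M [1.476, -0.097, 0.042] j6 0.002 ff 25.0 op 0.160 z 0.0662
back t13.8 q0.400 yawq0.398 F [0.9, 5.5, -1.1] M [1.395, -0.214, 0.05] j6 0.002 ff 25.0 op 0.161 z 0.0666
back t14.1 q0.300 yawq0.298 F [0.6, 5.2, -1.4] M [1.445, -0.191, 0.029] j6 0.012 ff 25.0 op 0.158 z 0.0669
back t14.3 q0.220 yawq0.218 F [1.2, 5.6, -1.1] M [1.358, -0.23, 0.059] j6 0.001 ff 25.0 op 0.159 z 0.0671
back t14.6 q0.150 yawq0.149 F [1.5, 5.4, -0.8] M [1.375, -0.231, 0.05] j6 0.001 ff 25.0 op 0.156 z 0.0673
back t14.8 q0.110 yawq0.109 F [0.6, 5.5, -0.7] M [1.37, -0.256, 0.033] j6 -0.021 ff 25.0 op 0.160 z 0.0673
back t15.1 q0.070 yawq0.069 F [0.1, 5.5, -0.5] M [1.379, -0.253, 0.074] j6 -0.021 ff 25.0 op 0.156 z 0.0674
back t15.3 q0.040 yawq0.039 F [0.6, 5.1, -0.2] M [1.335, -0.188, 0.093] j6 -0.028 ff 25.0 op 0.159 z 0.0675
back t15.6 q0.020 yawq0.019 F [1.4, 5.0, -0.8] M [1.403, -0.224, 0.006] j6 -0.008 ff 25.0 op 0.159 z 0.0676
open t16.6 q0.020 yawq0.020 F [0.3, -0.1, -0.4] M [-0.09, 0.171, 0.048] j6 0.000 ff 0.0 op 0.596 z 0.0675
[(0.59, np.int64(1035), array([172.81062802, 195.09661836]))]
(array([0.52739818, 0.02658384, 0.02060788]), np.float64(0.0985507220029831))
```

View pics/w2.png

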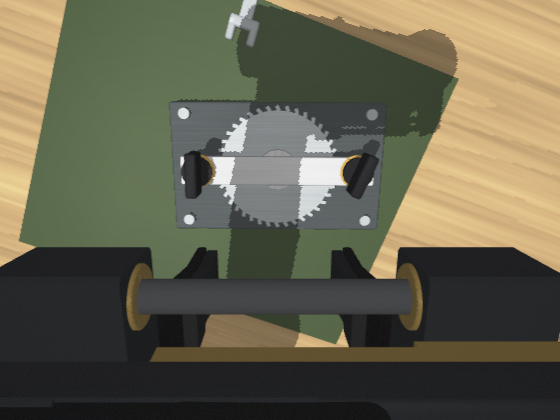

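The view confirms the left knob's bar lies along the jig's x axis (about (192,175), fitted angle 0.02 rad). Now the right knob.

```bash
python3 - <<'E'
from h import *
xy=K["right"]+[0,.0006]
grasp(xy,.343)
q,b=feel(xy,.343,1.4,dq=.05,quiet=3);print(q,b)
if not b:
    q,b=feel(xy,q,2.2,dq=.1,quiet=2)
    if not b: q,b=feel(xy,q,2.40,dq=.03,lim=.25)
print(q,b)
E
```

```text
down t20.5 q0.343 yawq0.343 F [0.6, -0.1, 0.2] M [-0.088, 0.135, -0.004] j6 0.000 ff 0.0 op 0.600 z 0.0673
held t21.2 q0.343 yawq0.343 F [-1.1, 2.9, 1.6] M [0.569, 0.455, -0.058] j6 0.011 ff 24.8 op 0.160 z 0.0668
feel t21.9 q0.493 yawq0.491 F [-2.0, 4.1, 2.1] M [1.371, 0.696, -0.075] j6 0.014 ff 24.8 op 0.159 z 0.0664
feel t22.7 q0.643 yawq0.641 F [-1.5, 5.1, 3.3] M [1.441, 0.699, -0.091] j6 0.026 ff 24.8 op 0.160 z 0.0660
feel t23.4 q0.793 yawq0.791 F [-2.2, 5.2, 3.1] M [1.463, 0.658, -0.05] j6 0.026 ff 24.8 op 0.157 z 0.0656
feel t24.2 q0.943 yawq0.941 F [-1.6, 4.6, 3.6] M [1.478, 0.661, -0.078] j6 0.026 ff 24.8 op 0.157 z 0.0653
feel t24.9 q1.093 yawq1.091 F [-2.0, 4.7, 3.9] M [1.502, 0.722, -0.083] j6 0.026 ff 24.8 op 0.158 z 0.0649
feel t25.7 q1.243 yawq1.241 F [-1.8, 4.9, 3.1] M [1.554, 0.685, -0.046] j6 0.026 ff 24.8 op 0.156 z 0.0645
feel t26.4 q1.393 yawq1.391 F [-1.9, 5.1, 3.7] M [1.522, 0.666, -0.043] j6 0.026 ff 24.9 op 0.163 z 0.0641
1.4 False
feel t27.2 q1.600 yawq1.599 F [-1.6, 5.0, 3.5] M [1.532, 0.665, -0.041] j6 -0.002 ff 24.9 op 0.161 z 0.0636
feel t27.7 q1.800 ya
[... 357 characters left out ...]
, 0.623, -0.087] j6 0.035 ff 24.9 op 0.159 z 0.0621
feel t29.2 q2.260 yawq2.258 F [-1.4, 4.4, 4.2] M [1.612, 0.54, -0.053] j6 0.035 ff 24.9 op 0.158 z 0.0620
feel t29.4 q2.290 yawq2.288 F [-0.4, 5.1, 3.5] M [1.6, 0.604, -0.118] j6 0.035 ff 24.9 op 0.158 z 0.0619
feel t29.7 q2.320 yawq2.318 F [-2.1, 4.7, 3.7] M [1.589, 0.545, -0.051] j6 0.035 ff 24.9 op 0.160 z 0.0618
feel t29.9 q2.350 yawq2.348 F [-1.4, 5.4, 3.7] M [1.562, 0.562, -0.018] j6 0.035 ff 24.9 op 0.158 z 0.0617
feel t30.2 q2.380 yawq2.378 F [-1.5, 5.1, 3.9] M [1.552, 0.624, -0.039] j6 0.035 ff 24.9 op 0.161 z 0.0617
feel t30.4 q2.400 yawq2.398 F [-2.4, 5.3, 3.7] M [1.603, 0.534, 0.073] j6 -0.034 ff 24.9 op 0.159 z 0.0616
2.4 False
```

```bash
python3 - <<'E'
from h import *
xy=K["right"]+[0,.0006]
env.gripper_to(.6);env.dwell(.1);say("open",2.4)
env.move_straight(pose(xy,2.4,.09)[0])
env.goto([.56,-.065,.36],[180,0,20])
p=env.grab_frame("wrist");cv2.imwrite("pics/w3.png",p["image"])
for n,q0 in(("left",.02),("right",2.4)):
    t=env.trace(p,"knob_"+n)
    print(n,knobfit(p,t[0]["mask"],np.radians(JY),[*K[n],q0]) if t else None)
E
```

```text
open t31.5 q2.400 yawq2.400 F [-0.5, -0.0, 0.3] M [-0.013, 0.101, 0.013] j6 0.000 ff 0.0 op 0.591 z 0.0615
left (array([0.52714297, 0.02602352, 0.02433523]), np.float64(0.0822846069931984))
right (array([ 0.59427027, -0.16173625,  2.38958728]), np.float64(0.12872517108917236))
```

View pics/w3.png

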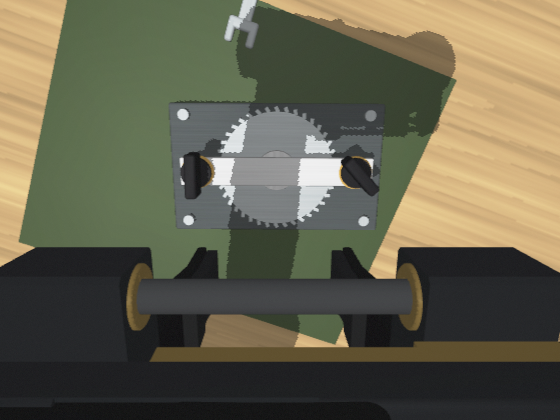

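The picture shows the left knob's bar along the jig's x axis at (192,175), about 0.02 rad. The right knob's bar is at (360,175), turned to about 2.39 rad, so it is home. The arm is clear of everything, so I'll hand in.

```bash
python3 -c "
from workcell import env
print(env.close_job())"
```

```text
the job is handed in; nothing more can be done
None
```

The job is handed in: the left knob was the crossed one, so I felt it bind at about 1.0 rad and unscrewed it to about 0.02 rad, and the right knob ran freely and is home at about 2.39 rad.

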